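# Unhasp and open the wide instrument chest

### The arm

A 6-joint arm with a two-finger parallel gripper is mounted at the origin on a cart in front of the work surface, level with it; the furniture and walls round the work are solid. World frame = base frame: x ahead of the robot, y to its left, z up, the work surface at z = 0. Lengths are in mm, angles in rad, forces in N, time in s.
With the tool pointing down it reaches from about 350 to 975 mm from the base axis. Payload 7.1 kg.
Tool frame: the origin (TCP) lies at the very end of the fingers, on their centre line; the grasp point (between the pads) lies 19 mm behind it (ctrl.tcp_to_grasp is the distance from the TCP to the grasp point, in mm); z points along the fingers, x is the direction in which the jaws open and shut, and the axes are right-handed (so a half turn about z gives the same grasp; the last joint's range is limited). The gripper opens to 88 mm and grips with 3 to 60 N. Pads are 20 mm wide; open, the fingers measure 115 mm over their backs; the gripper's body (75 mm by 178 mm) begins 61 mm behind the grasp point.
Start: joints at [-1.231, 0.423, 1.63, -0, 1.089, -0.019], TCP at [219.486, -585.176, 222.675] pointing down, gripper open.
Joint ranges: [-3, 3], [-0.9, 2.11], [0.09, 2.58], [-1.31, 4.45], [0.11, 2.69], [-2.54, 2.54]. Speed limits (rad/s): [2.39, 2.39, 3.01, 3.14, 3.14, 3.14].

### API

Orientations are given as a rotation vector (axis times angle).
In Python, from workcell import get_obs, viewer, ctrl, masks_of gives the robot as it stands. The module is installed in compiled form; this text tells all that it offers.
- The arm moves only by the shell command python3 -m inch 'ROWS'. ROWS is JSON, a list of rows, each an object of numbers: "tx", "ty", "tz": the shift along the tool's x, y, z in cm; "ax", "ay", "az": the turn, a rotation vector about the tool's x, y, z in degrees; "jaw": the opening, from 0 (shut) to 1 (fully open). In form: [{"tx": .., "ty": .., "tz": .., "ax": .., "ay": .., "az": .., "jaw": ..}, ...]. A call has 1 to 12 rows; each row shifts and turns the commanded pose from where the row before left it, along the tool's axes as they then stand; what a row does not reach is not made up. A row lasts 1/8 s, in which the tool goes at most 62.5 mm and 10.7 degrees, less where a joint would pass 70% of its speed; a pose out of reach is approached as far as the arm can. A call is refused whole if a number of a shift passes 6.25 or a number of a turn 10.7, either way. A call with a gripper value outside its range is refused whole. The fingers move at their own pace and stop on an object; the grip force is fixed at half the most. Time passes only in rows, so rows that do not move let the fingers close. It gives the time, the measured TCP pose, the force and the opening at its end, in the units of the state.
- get_obs(): the state, without advancing time (a new reading comes with each control period).
- viewer.get_image(name): name is "side" or "top" or "wrist"; returns (picture, depth): 384x512x3 uint8, red, green, blue; 384x512 float32, mm along the optical axis (not along the pixel's ray), 0 where there is no reading.
- viewer.get_calibration(name): a dict with "fx", "fy", "cx", "cy" (pixels), "rvec" (rotation vector, rad) and "tvec" (3), from world to camera coordinates, as OpenCV has them. Camera axes: x right, y down, z forward; pixel columns grow to the right and rows downward; lengths in mm; the calibration is good to about 2 mm. A picture is of the moment at which its call begins: read the wrist's pose just before it. get_calibration takes no time and is no camera call; for the wrist camera it gives the pose at the moment of the call.
- ctrl.close_job(): hands the job in, once; it reports no verdict.
Trained networks look in the newest picture that a camera, given by its name, has taken for a name from the list of things; names that differ only in an ending like _2 or _b are one class to them, and where a whole thing is asked for, a point or a joint stands for the part that bears it (a point fixed in the world has none). Each returns a list of dicts, best first, with "score" (0 to 1); they miss things now and then, are a little off and sometimes report something else, mostly with a low value. They report only what shows in the picture. A call takes as long as a camera call.
- masks_of(camera, thing): "pixels" (384x512 bool, what is visible of it) and "location" ([column, row] in pixels, amid what is visible of it).
The state is a dict: "t": time; "qpos": joint angles; "qvel": joint speeds; "joint_torque": joint torques, N m; "ee_pos": TCP position; "orientation": TCP orientation; "ft_force": force on the tool from outside, world axes, zero at the start; "moment": the same for the moment, N m; "width": finger opening in mm.
Only numpy, scipy, OpenCV 4.12 (cv2) and the standard library are available. Lean on these libraries where they do the work, as an engineer would, in place of code of your own. Each camera call takes 0.05 s, during which the arm holds its last target. There are 200 camera calls.

### The job

Open the wider of the two grey steel chests on the worktop: first flip its hasp up off the staple and swing it right over towards you until it hangs clear in front of the chest, and only then raise the lid by its pull until it stands steeply open (60 degrees or more). Leave the narrower chest alone.

Things in the scene. Friction and masses are not known exactly. Their poses are not given: they have to be found in the camera images.
- wide_chest: Chest to open: grey sheet steel, fixed on a white board 42 mm above the worktop; 140 deep (x), 180 wide (y), 85 mm high plus 6 mm flat lid. Origin: centre of underside; x front to rear, y left, z up; front faces the robot within 12 deg. In its frame, mm: lid hinge line along y at x 70, z 85; hasp hinge along y at x -75, z 94. Hasp on the left half, lid pull on the right half.
- hasp_tab (a point): Point in the middle of the hasp's lifting tab, 9 mm under its top edge: the leaf's rear end bent up, 38 mm wide (y), 5 thick, 24 high. Hasp shut: at x -17.5, y 45, z 109 mm in the chest's frame, 18 above the lid. The tab overhangs the leaf 5 mm each side, so pinched by its two side edges (fingers closing along y) it can turn between the fingers. Moves with the hasp.
- lid_pull (a point): Centre of the lid's pull: a dark bar 40 mm long (y), 12 x 12 section, on two thin posts at the lid's front edge, 20 mm clear under it. Lid shut: at x -56, y -45, z 117 mm in the chest's frame. Pinched by its two ends (fingers closing along y) it can turn between the fingers as the lid rises. Moves with the lid.
- wide_chest_hasp (a joint): Hasp leaf, rad: 0 lying back over the lid, staple (16 mm high wire loop on the lid) through its slot; 1.57 upright; grows as the tab swings up, then forward to the robot; 4.25 hanging in front (stop). Leaf 28 wide, 3 thick, 50 g, free hinge: let go short of upright it falls back, let go past about 1.9 it falls forward by itself and hangs.
- wide_chest_lid (a joint): Lid, rad: 0 shut, grows as its front edge rises, stop at 1.5. Stiff friction hinge at the rear: the 250 g lid stays at any angle where it is left; about 4 N at the pull raise it. The mechanism itself does not stop the lid from being forced up under the hasp.
- narrow_chest: Chest to leave alone: same make and look, but 120 mm deep, 120 wide, 76 high with its lid; two small vials stand on it. Origin: centre of its underside, axes as for the wide chest. The chests stand side by side, either one at the left.

How it is judged:
By the outcome, as a careful person would: the job done as asked, in the order asked, and still so for the second after the job is handed in, with the robot touching nothing.
It also fails if it takes over 42 s, if anything falls off the work surface, if the arm or the gripper's body presses on something with over 40 N, if the wrist force passes 120 N, or if a joint passes its speed limit or range.

## Working session

There is one attempt and no reset: what is moved stays moved. The work goes in short steps, Python scripts to look and compute and a shell command to move; the robot and the scene stay as the last step left them, time stands still between calls to the robot, and variables do not carry over. Pictures are saved under pics/ and viewed, about 8 in all and at most 12, crops included, and the job is handed in when it is done.

```bash
mkdir -p pics; cat > h.py <<'E'
import numpy as np, cv2
from workcell import get_obs, viewer, ctrl, masks_of
from scipy.spatial.transform import Rotation as R
def cloud(name):
    im,d=viewer.get_image(name); c=viewer.get_calibration(name)
    v,u=np.mgrid[:384,:512]
    p=np.stack([(u-c['cx'])/c['fx']*d,(v-c['cy'])/c['fy']*d,d],-1)
    Rm=R.from_rotvec(c['rvec']).as_matrix()
    w=(p-np.array(c['tvec']).ravel())@Rm
    w[d==0]=np.nan
    return im,w
def save(n,im): cv2.imwrite('pics/'+n,cv2.cvtColor(im,cv2.COLOR_RGB2BGR))
def st():
    o=get_obs(); print('t',o['t'],'p',np.round(o['ee_pos'],1),'\nR\n',np.round(R.from_rotvec(o['orientation']).as_matrix(),3),'\nf',np.round(o['ft_force'],1),'w',o['width'],'q',np.round(o['qpos'],3))
E
python3 - <<'E'
from h import *
st()
ims=[]
for n in ['top','side']:
    im,w=cloud(n); ims.append(im)
    np.save(n+'.npy',w)
    for t in ['wide_chest','narrow_chest','hasp_tab','lid_pull']:
        for m in masks_of(n,t)[:3]:
            P=w[m['pixels']]; print(n,t,round(m['score'],2),np.round(m['location']),m['pixels'].sum(),np.round(np.nanmedian(P,0)),np.round(np.nanpercentile(P,2,axis=0)),np.round(np.nanpercentile(P,98,axis=0)))
save('a.png',cv2.resize(np.vstack(ims),(448,672))[:]) if 0 else save('a.png',cv2.resize(np.hstack(ims),(800,300)))
E
```

```text
t 0.0 p [ 219.3 -584.7  221.9] 
R
 [[ 0.351 -0.936 -0.   ]
 [-0.936 -0.351  0.001]
 [-0.002 -0.    -1.   ]] 
f [-0.5  0.7 -1. ] w 87.94773445427379 q [-1.231  0.424  1.631  0.     1.089 -0.019]
top wide_chest 0.98 [190. 194.] 5321 [532. -31. 134.] [ 465. -121.  118.] [602.  57. 162.]
top narrow_chest 0.9 [304. 195.] 3053 [ 524. -299.  119.] [ 458. -361.   67.] [ 586. -241.  175.]
top narrow_chest 0.17 [166. 217.] 282 [485.  15. 139.] [458.   1. 136.] [517.  28. 161.]
top hasp_tab 0.86 [166. 212.] 318 [487.  15. 139.] [458.   0. 136.] [517.  29. 161.]
top lid_pull 0.67 [188. 189.] 4655 [538. -37. 133.] [ 469. -120.  130.] [599.  58. 163.]
side wide_chest 0.73 [244. 246.] 4358 [531.  -8. 133.] [ 463. -115.  124.] [602.  62. 164.]
side narrow_chest 0.6 [263. 186.] 2442 [ 521. -256.  116.] [ 446. -429.   40.] [ 587. -236.  171.]
side hasp_tab 0.81 [264. 256.] 328 [492.  19. 139.] [457.  -2. 133.] [518.  34. 160.]
side lid_pull 0.62 [244. 242.] 4077 [536. -17. 133.] [ 466. -118.  124.] [601.  63. 165.]
```

View pics/a.png

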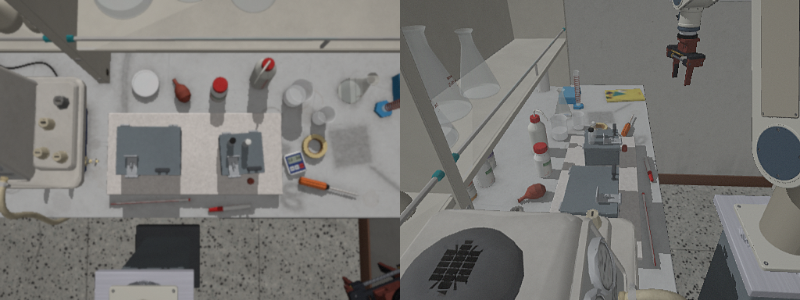

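```bash
python3 - <<'E'
from h import *
out=[]
for n in ['top','side']:
    im,_=viewer.get_image(n); w=np.load(n+'.npy')
    x,y,z=w[...,0],w[...,1],w[...,2]
    lid=(abs(z-133)<5)&(x>440)&(x<625)&(y>-150)&(y<90)
    P=w[lid][:,:2].astype(np.float32)
    # reject specks
    r=cv2.minAreaRect(P); print(n,'lid rect',r,np.nanmedian(z[lid]))
    for nm,(ya,yb) in {'tab':(-20,60),'pull':(-110,-30)}.items():
        m=(z>148)&(z<175)&(x>440)&(x<560)&(y>ya)&(y<yb); Q=w[m]
        if len(Q)>3: print(nm,len(Q),Q.mean(0).round(1),cv2.minAreaRect(Q[:,:2].astype(np.float32)),np.percentile(Q[:,2],[5,50,95]).round(1))
    # obstacles height map
    for xa in range(300,750,75):
        print(xa,[int(np.nanmax(z[(x>xa)&(x<xa+75)&(y>ya)&(y<ya+60)],initial=-1)) for ya in range(-400,400,60)])
    vs,us=np.where(lid); c=(int(us.mean()),int(vs.mean()))
    out.append(cv2.resize(im[c[1]-50:c[1]+50,c[0]-65:c[0]+65],(400,308),interpolation=cv2.INTER_CUBIC))
save('b.png',np.hstack(out))
E
```

```text
top lid rect ((532.6083374023438, -30.49132537841797), (153.5164794921875, 186.16812133789062), 0.05395916476845741) 133.40707490701635
tab 49 [509.8  13.8 157.3] ((508.6118469238281, 10.110721588134766), (36.716148376464844, 32.77595901489258), 30.403549194335938) [149.6 159.1 162.6]
pull 107 [476.8 -75.7 164.9] ((476.9056396484375, -75.63707733154297), (10.762945175170898, 36.92765808105469), 0.06511060148477554) [162.6 164.9 167.8]
300 [16, 20, 19, 18, 5, 7, 11, 10, 9, 6, 6, 241, 4, 6]
375 [65, 67, 46, 48, 46, 47, 48, 47, 203, 208, 208, 253, 211, 6]
450 [153, 153, 147, 47, 137, 170, 163, 162, 206, 257, 305, 332, 239, -1]
525 [122, 178, 178, 47, 138, 139, 138, 137, 206, 256, 314, 336, -1, -1]
600 [49, 47, 47, 47, 135, 136, 135, 134, 205, 258, 328, 342, -1, -1]
675 [200, 185, 126, 122, 49, 33, 22, 23, 206, 226, 314, 343, -1, -1]
side lid rect ((532.2969970703125, -29.506317138671875), (185.79161071777344, 155.32261657714844), 89.56355285644531) 133.23204048413388
tab 60 [510.7  19.1 155.9] ((509.6269226074219, 19.093366622924805), (33.32001495361328, 37.39519119262695), 55.38665771484375) [149.2 157.9 160.6]
pull 86 [476.8 -70.3 163.2] ((476.4510498046875, -73.96157836914062), (10.884742736816406, 40.14143371582031), 1.7216885089874268) [156.8 164.5 166.4]
300 [13, 18, 19, 15, 3, 5, 8, 9, 9, 3, -1, 241, -1, -1]
375 [65, 66, 45, 45, 44, 45, 45, 45, 200, 205, 206, 254, 249, -1]
450 [150, 152, 146, 44, 135, 166, 160, 161, 203, 255, 224, 363, 364, 363]
525 [119, 177, 176, -1, 135, 135, 135, 135, -1, 223, -1, 365, 398, 398]
600 [45, 45, 45, 45, 133, 134, 134, 135, -1, 257, -1, 383, 398, 398]
675 [197, 191, 124, 123, 48, 37, -1, -1, -1, -1, -1, 364, 364, -1]
```

View pics/b.png

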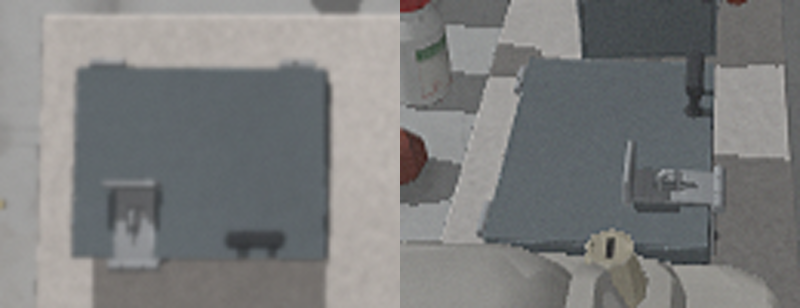

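Wide chest is at the left; lid centre at about (532,-30), yaw ≈ 0, hasp shut on its left half, pull on its right half. Raising, aligning the jaws with y, moving over.

```bash
python3 -m inch '[{"tz":-4,"az":10.25},{"tz":-4,"az":10.25},{"tx":-5,"ty":-2.5},{"tx":-5,"ty":-2.5},{"tx":-5,"ty":-2.5},{"tx":-5,"ty":-2.5},{"tx":-5,"ty":-2.5},{"tx":-5,"ty":-2.5},{"tx":-5,"ty":-2.5},{"tx":-5,"ty":-2.5},{"tx":-5,"ty":-2.5},{"tx":-5,"ty":-2.5}]'; python3 -c "
from h import *
st()"
```

```text
t 0.6 p [ 219.5 -585.2  222.7] 
R
 [[ 0.351 -0.936 -0.   ]
 [-0.936 -0.351  0.   ]
 [-0.    -0.    -1.   ]] 
f [1.1 0.9 0.3] w 87.762451167765 q [-1.231  0.423  1.63   0.     1.089 -0.019]$[0]: bad value
```

```bash
python3 -m inch '[{"tx":0,"ty":0,"tz":-4,"ax":0,"ay":0,"az":10.2,"jaw":1},{"tx":0,"ty":0,"tz":-4,"ax":0,"ay":0,"az":10.2,"jaw":1},{"tx":-5,"ty":-2.5,"tz":0,"ax":0,"ay":0,"az":0,"jaw":1},{"tx":-5,"ty":-2.5,"tz":0,"ax":0,"ay":0,"az":0,"jaw":1},{"tx":-5,"ty":-2.5,"tz":0,"ax":0,"ay":0,"az":0,"jaw":1},{"tx":-5,"ty":-2.5,"tz":0,"ax":0,"ay":0,"az":0,"jaw":1},{"tx":-5,"ty":-2.5,"tz":0,"ax":0,"ay":0,"az":0,"jaw":1},{"tx":-5,"ty":-2.5,"tz":0,"ax":0,"ay":0,"az":0,"jaw":1},{"tx":-5,"ty":-2.5,"tz":0,"ax":0,"ay":0,"az":0,"jaw":1},{"tx":-5,"ty":-2.5,"tz":0,"ax":0,"ay":0,"az":0,"jaw":1},{"tx":-5,"ty":-2.5,"tz":0,"ax":0,"ay":0,"az":0,"jaw":1}]'; python3 -c "
from h import *
st()"
```

```text
t: 1.98
ee_pos: [443.9, -132.9, 303.0]
orientation: [-2.224, 2.218, -0.001]
ft_force: [0.8, 0.5, 0.5]
width: 88.0
t 1.975 p [ 443.9 -132.9  303. ] 
R
 [[ 0.003 -1.     0.001]
 [-1.    -0.003 -0.   ]
 [ 0.    -0.001 -1.   ]] 
f [0.8 0.5 0.5] w 87.95853312874921 q [-0.317  0.083  1.889  0.     1.168  1.252]
```

```bash
python3 -m inch '[{"tx":-4.9,"ty":-2.4,"tz":0,"ax":0,"ay":0,"az":0,"jaw":1},{"tx":-4.9,"ty":-2.4,"tz":0,"ax":0,"ay":0,"az":0,"jaw":1},{"tx":-5,"ty":-2.3,"tz":0,"ax":0,"ay":0,"az":0,"jaw":1},{"tx":0,"ty":0,"tz":0,"ax":0,"ay":0,"az":0,"jaw":1}]'; python3 - <<'E'
from h import *
im,w=cloud('wrist'); np.save('w1.npy',w); save('c.png',im); st()
c=viewer.get_calibration('wrist');print('cam',-R.from_rotvec(c['rvec']).as_matrix().T@np.array(c['tvec']).ravel())
x,y,z=w[...,0],w[...,1],w[...,2]
for nm,(ya,yb,zl) in {'tab':(-20,60,153),'pull':(-110,-30,158)}.items():
    m=(z>zl)&(z<175)&(x>440)&(x<560)&(y>ya)&(y<yb); Q=w[m]
    if len(Q)>3: print(nm,len(Q),np.median(Q,0).round(1),np.percentile(Q,[3,97],axis=0).round(1))
m=(abs(z-133)<5)&(x>400)&(x<640)&(y>-150)&(y<75); 
if m.any(): print('lid',np.median(z[m]),cv2.minAreaRect(w[m][:,:2].astype(np.float32)))
E
```

```text
t: 2.48
ee_pos: [514.9, 16.6, 302.7]
orientation: [-2.229, 2.213, -0.0]
ft_force: [0.6, 0.3, 0.2]
width: 87.6
t 2.525 p [514.1  15.  302.5] 
R
 [[ 0.006 -1.    -0.   ]
 [-1.    -0.006 -0.   ]
 [ 0.     0.    -1.   ]] 
f [ 0.2 -0.2  0.9] w 87.96768858314606 q [ 0.006  0.169  1.79  -0.     1.183  1.571]
cam [585.90422195  14.57246852 465.21237665]
tab 160 [515.   12.3 159.5] [[512.6  -4.8 154.7]
 [516.7  29.2 160.9]]
pull 337 [476.9 -75.6 165.2] [[470.2 -95.  159.4]
 [480.9 -57.8 166.7]]
lid 133.58055835545983 ((532.7637939453125, -33.00471496582031), (185.21876525878906, 149.51649475097656), 89.54191589355469)
```

View pics/c.png

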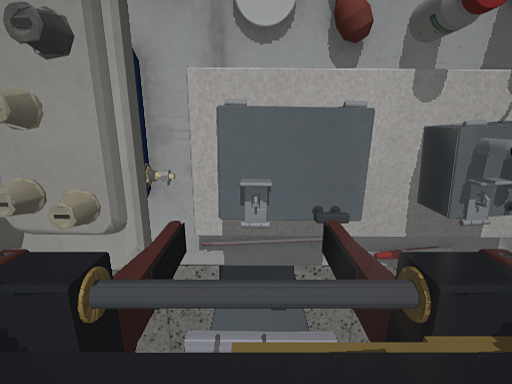

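```bash
python3 -m inch '[{"tx":0.2,"ty":0,"tz":5,"ax":0,"ay":0,"az":0,"jaw":1},{"tx":0,"ty":0,"tz":5,"ax":0,"ay":0,"az":0,"jaw":0.8},{"tx":0,"ty":0,"tz":4,"ax":0,"ay":0,"az":0,"jaw":0.7},{"tx":0,"ty":0,"tz":2.4,"ax":0,"ay":0,"az":0,"jaw":0.7},{"tx":0,"ty":0,"tz":0,"ax":0,"ay":0,"az":0,"jaw":0.7},{"tx":0,"ty":0,"tz":0,"ax":0,"ay":0,"az":0,"jaw":0},{"tx":0,"ty":0,"tz":0,"ax":0,"ay":0,"az":0,"jaw":0},{"tx":0,"ty":0,"tz":0,"ax":0,"ay":0,"az":0,"jaw":0},{"tx":0,"ty":0,"tz":0,"ax":0,"ay":0,"az":0,"jaw":0}]'; python3 -c "
from h import *
st()"
```

```text
t: 3.65
ee_pos: [514.8, 13.8, 140.0]
orientation: [-2.22, 2.216, 0.001]
ft_force: [-0.1, 13.4, 1.4]
width: 37.4
t 3.65 p [514.8  13.8 140. ] 
R
 [[ 0.002 -1.     0.003]
 [-1.    -0.002  0.003]
 [-0.003 -0.003 -1.   ]] 
f [-0.1 13.4  1.4] w 37.354529402148366 q [0.002 0.382 1.933 0.005 0.824 1.567]
```

```bash
python3 -m inch '[{"tx":-0.1,"ty":0.2,"tz":-0.7,"ax":0,"ay":0,"az":0,"jaw":0},{"tx":0,"ty":0.4,"tz":-0.7,"ax":0,"ay":0,"az":0,"jaw":0},{"tx":0,"ty":0.45,"tz":-0.65,"ax":0,"ay":0,"az":0,"jaw":0},{"tx":0,"ty":0.5,"tz":-0.6,"ax":0,"ay":0,"az":0,"jaw":0},{"tx":0,"ty":0,"tz":0,"ax":0,"ay":0,"az":0,"jaw":0}]'; python3 - <<'E'
from h import *
st(); im,_=viewer.get_image('side'); save('d.png',cv2.resize(im[170:330,180:380],(800,640))[:600])
E
```

```text
t: 4.28
ee_pos: [498.9, 14.0, 166.3]
orientation: [-2.222, 2.216, -0.0]
ft_force: [1.3, 8.9, -2.6]
width: 37.4
t 4.275 p [498.9  14.  166.3] 
R
 [[ 0.002 -1.     0.003]
 [-1.    -0.002  0.002]
 [-0.002 -0.003 -1.   ]] 
f [ 1.3  8.9 -2.6] w 37.38335027569821 q [0.003 0.319 1.95  0.003 0.87  1.569]
```

View pics/d.png

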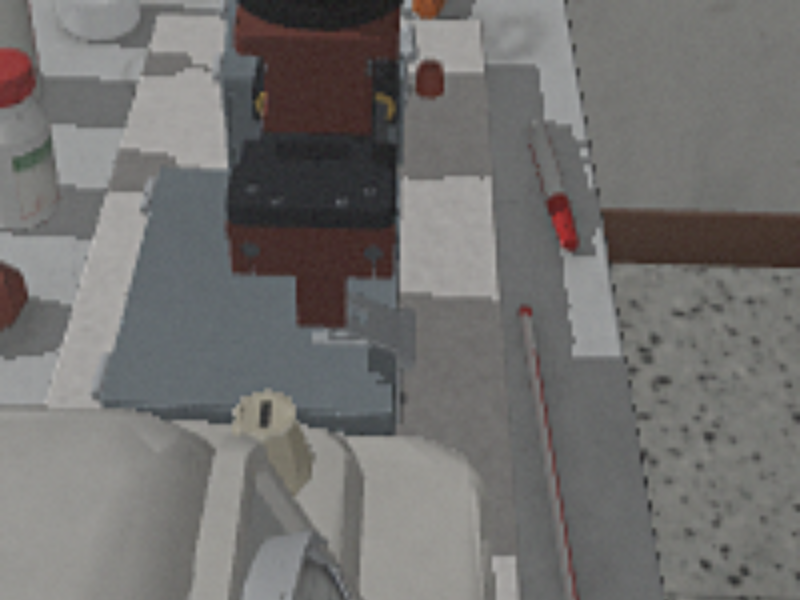

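Forces are small, the grip still reads 37.4 mm, and the leaf (about (370,330) in the crop) lifts with the fingers. Continuing the arc.

```bash
python3 -m inch '[{"tx":0,"ty":0.6,"tz":-0.5,"ax":0,"ay":0,"az":0,"jaw":0},{"tx":0,"ty":0.6,"tz":-0.45,"ax":0,"ay":0,"az":0,"jaw":0},{"tx":0,"ty":0.7,"tz":-0.4,"ax":0,"ay":0,"az":0,"jaw":0},{"tx":0,"ty":0.7,"tz":-0.2,"ax":0,"ay":0,"az":0,"jaw":0},{"tx":0,"ty":0.75,"tz":-0.15,"ax":0,"ay":0,"az":0,"jaw":0},{"tx":0,"ty":0.75,"tz":-0.05,"ax":0,"ay":0,"az":0,"jaw":0},{"tx":0,"ty":0.8,"tz":0.05,"ax":0,"ay":0,"az":0,"jaw":0},{"tx":0,"ty":0.75,"tz":0.15,"ax":0,"ay":0,"az":0,"jaw":0},{"tx":0,"ty":0.7,"tz":0.25,"ax":0,"ay":0,"az":0,"jaw":0},{"tx":0,"ty":0.7,"tz":0.35,"ax":0,"ay":0,"az":0,"jaw":0},{"tx":0,"ty":0,"tz":0,"ax":0,"ay":0,"az":0,"jaw":0}]'; python3 - <<'E'
from h import *
st(); im,_=viewer.get_image('side'); save('e.png',cv2.resize(im[200:300,220:340],(600,500)))
E
```

```text
t: 5.7
ee_pos: [428.4, 14.4, 176.6]
orientation: [-2.22, 2.216, 0.001]
ft_force: [-4.1, 13.8, 14.6]
width: 36.9
t 5.7 p [428.4  14.4 176.6] 
R
 [[ 0.002 -1.     0.003]
 [-1.    -0.002  0.004]
 [-0.004 -0.003 -1.   ]] 
f [-4.1 13.8 14.6] w 36.94674774386606 q [0.003 0.203 2.086 0.005 0.849 1.569]
```

View pics/e.png

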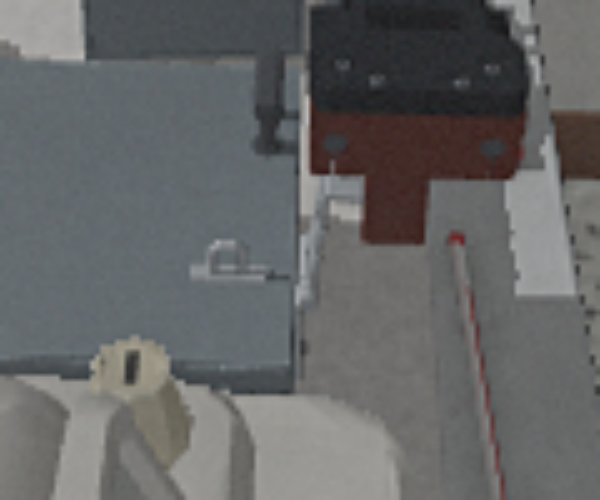

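The leaf stands just past upright (crop 310,250), staple free, tab between the fingers. Continuing forward and down.

```bash
python3 -m inch '[{"tx":0,"ty":0.7,"tz":0.3,"ax":0,"ay":0,"az":0,"jaw":0},{"tx":0,"ty":0.6,"tz":0.4,"ax":0,"ay":0,"az":0,"jaw":0},{"tx":0,"ty":0.5,"tz":0.55,"ax":0,"ay":0,"az":0,"jaw":0},{"tx":0,"ty":0.45,"tz":0.6,"ax":0,"ay":0,"az":0,"jaw":0},{"tx":0,"ty":0.3,"tz":0.6,"ax":0,"ay":0,"az":0,"jaw":0},{"tx":0,"ty":0,"tz":0,"ax":0,"ay":0,"az":0,"jaw":0},{"tx":0,"ty":0,"tz":0,"ax":0,"ay":0,"az":0,"jaw":1},{"tx":0,"ty":0,"tz":0,"ax":0,"ay":0,"az":0,"jaw":1},{"tx":0,"ty":0,"tz":0,"ax":0,"ay":0,"az":0,"jaw":1},{"tx":0,"ty":0,"tz":0,"ax":0,"ay":0,"az":0,"jaw":1}]'; python3 - <<'E'
from h import *
st(); im,_=viewer.get_image('side'); save('f.png',cv2.resize(im[200:300,220:340],(600,500)))
E
```

```text
t: 7.0
ee_pos: [402.5, 12.2, 150.3]
orientation: [-2.224, 2.218, -0.001]
ft_force: [-0.4, -1.0, 0.2]
width: 73.9
t 7.0 p [402.5  12.2 150.3] 
R
 [[ 0.003 -1.     0.   ]
 [-1.    -0.003 -0.   ]
 [ 0.    -0.    -1.   ]] 
f [-0.4 -1.   0.2] w 73.8504919048751 q [ 1.000e-03  2.160e-01  2.156e+00 -0.000e+00  7.680e-01  1.569e+00]
```

View pics/f.png

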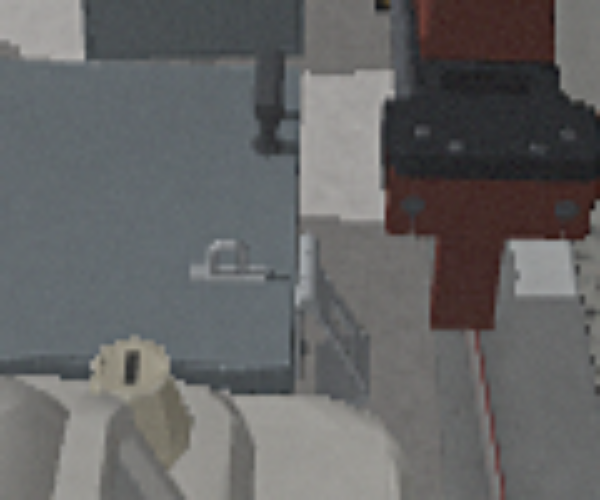

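The hasp hangs in front (crop 340,330), staple bare. Now the pull.

```bash
python3 -m inch '[{"tx":0,"ty":0,"tz":-4,"ax":0,"ay":0,"az":0,"jaw":1},{"tx":0,"ty":0,"tz":-4,"ax":0,"ay":0,"az":0,"jaw":1},{"tx":3,"ty":-2.4,"tz":0,"ax":0,"ay":0,"az":0,"jaw":1},{"tx":3,"ty":-2.5,"tz":0,"ax":0,"ay":0,"az":0,"jaw":1},{"tx":2.8,"ty":-2.5,"tz":0,"ax":0,"ay":0,"az":0,"jaw":1},{"tx":0,"ty":0,"tz":0,"ax":0,"ay":0,"az":0,"jaw":1},{"tx":0,"ty":0,"tz":3,"ax":0,"ay":0,"az":0,"jaw":0.8}]'; python3 -c "
from h import *
st()"
```

```text
t: 7.92
ee_pos: [477.7, -75.7, 201.2]
orientation: [-2.222, 2.218, -0.005]
ft_force: [1.7, 0.5, -0.8]
width: 81.0
t 7.925 p [477.7 -75.7 201.2] 
R
 [[ 0.002 -1.     0.004]
 [-1.    -0.002 -0.001]
 [ 0.001 -0.004 -1.   ]] 
f [ 1.7  0.5 -0.8] w 81.03749868532331 q [-0.182  0.244  1.956  0.     0.938  1.387]
```

```bash
python3 -m inch '[{"tx":0,"ty":0.1,"tz":3,"ax":0,"ay":0,"az":0,"jaw":0.75},{"tx":0,"ty":0,"tz":2.8,"ax":0,"ay":0,"az":0,"jaw":0.75},{"tx":0,"ty":0,"tz":0,"ax":0,"ay":0,"az":0,"jaw":0.75},{"tx":0,"ty":0,"tz":0,"ax":0,"ay":0,"az":0,"jaw":0},{"tx":0,"ty":0,"tz":0,"ax":0,"ay":0,"az":0,"jaw":0},{"tx":0,"ty":0,"tz":0,"ax":0,"ay":0,"az":0,"jaw":0},{"tx":0,"ty":0,"tz":0,"ax":0,"ay":0,"az":0,"jaw":0}]'; python3 -c "
from h import *
st()"
```

```text
t: 8.8
ee_pos: [476.2, -75.5, 143.1]
orientation: [-2.224, 2.218, -0.002]
ft_force: [-0.6, 1.9, 7.4]
width: 39.6
t 8.8 p [476.2 -75.5 143.1] 
R
 [[ 0.003 -1.     0.002]
 [-1.    -0.003 -0.   ]
 [ 0.    -0.002 -1.   ]] 
f [-0.6  1.9  7.4] w 39.5802885892704 q [-0.182  0.335  2.     0.     0.805  1.386]
```

```bash
python3 -m inch '[{"tx":0,"ty":-0.4,"tz":-1.3,"ax":0,"ay":0,"az":0,"jaw":0},{"tx":0,"ty":-0.55,"tz":-1.25,"ax":0,"ay":0,"az":0,"jaw":0},{"tx":0,"ty":-0.65,"tz":-1.2,"ax":0,"ay":0,"az":0,"jaw":0},{"tx":0,"ty":-0.8,"tz":-1.1,"ax":0,"ay":0,"az":0,"jaw":0},{"tx":0,"ty":-0.9,"tz":-1,"ax":0,"ay":0,"az":0,"jaw":0},{"tx":0,"ty":-1,"tz":-0.95,"ax":0,"ay":0,"az":0,"jaw":0},{"tx":0,"ty":0,"tz":0,"ax":0,"ay":0,"az":0,"jaw":0}]'; python3 -c "
from h import *
st()"
```

```text
t: 9.68
ee_pos: [519.7, -75.7, 211.4]
orientation: [-2.224, 2.218, -0.002]
ft_force: [-2.2, -4.9, 3.1]
width: 39.7
t 9.675 p [519.7 -75.7 211.4] 
R
 [[ 0.003 -1.     0.001]
 [-1.    -0.003 -0.001]
 [ 0.001 -0.001 -1.   ]] 
f [-2.2 -4.9  3.1] w 39.737755452732024 q [-1.670e-01  2.910e-01  1.860e+00 -1.000e-03  9.890e-01  1.401e+00]
```

```bash
python3 -m inch '[{"tx":0,"ty":-1.1,"tz":-0.8,"ax":0,"ay":0,"az":0,"jaw":0},{"tx":0,"ty":-1.15,"tz":-0.7,"ax":0,"ay":0,"az":0,"jaw":0},{"tx":0,"ty":-1.25,"tz":-0.6,"ax":0,"ay":0,"az":0,"jaw":0},{"tx":0,"ty":-1.3,"tz":-0.45,"ax":0,"ay":0,"az":0,"jaw":0},{"tx":0,"ty":-1.3,"tz":-0.3,"ax":0,"ay":0,"az":0,"jaw":0},{"tx":0,"ty":-1.35,"tz":-0.15,"ax":0,"ay":0,"az":0,"jaw":0},{"tx":0,"ty":-0.7,"tz":0,"ax":0,"ay":0,"az":0,"jaw":0},{"tx":0,"ty":0,"tz":0,"ax":0,"ay":0,"az":0,"jaw":0}]'; python3 - <<'E'
from h import *
st(); im,_=viewer.get_image('side'); save('g.png',cv2.resize(im[150:310,180:380],(750,600)))
E
```

```text
t: 10.68
ee_pos: [601.5, -76.3, 241.7]
orientation: [-2.224, 2.218, -0.005]
ft_force: [0.1, -6.9, 3.1]
width: 39.5
t 10.675 p [601.5 -76.3 241.7] 
R
 [[ 0.003 -1.     0.003]
 [-1.    -0.003 -0.002]
 [ 0.002 -0.003 -1.   ]] 
f [ 0.1 -6.9  3.1] w 39.47400037881784 q [-0.145  0.374  1.658 -0.002  1.106  1.424]
```

View pics/g.png

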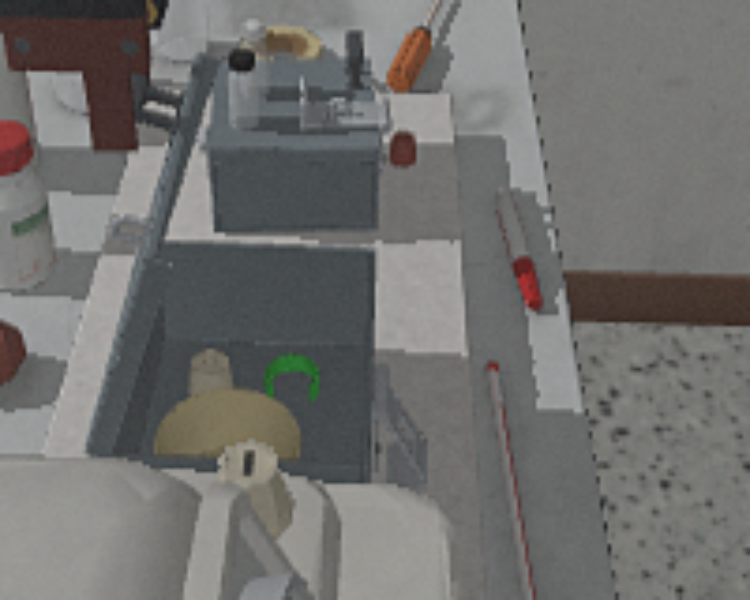

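Lid is up (~75°, edge at (205,60)–(95,450)), hasp hangs at (400,430). Release, rise, and re-measure.

```bash
python3 -m inch '[{"tx":0,"ty":0,"tz":0,"ax":0,"ay":0,"az":0,"jaw":0.8},{"tx":0,"ty":0,"tz":0,"ax":0,"ay":0,"az":0,"jaw":0.8},{"tx":0,"ty":0,"tz":0,"ax":0,"ay":0,"az":0,"jaw":0.8},{"tx":0,"ty":0,"tz":-2,"ax":0,"ay":0,"az":0,"jaw":0.8},{"tx":0,"ty":0,"tz":-4,"ax":0,"ay":0,"az":0,"jaw":0.8},{"tx":0,"ty":0,"tz":-4,"ax":0,"ay":0,"az":0,"jaw":0.8},{"tx":3,"ty":3,"tz":-2,"ax":0,"ay":0,"az":0,"jaw":0.8},{"tx":4,"ty":4,"tz":0,"ax":0,"ay":0,"az":0,"jaw":0.8},{"tx":4,"ty":4,"tz":0,"ax":0,"ay":0,"az":0,"jaw":0.8},{"tx":4,"ty":4,"tz":0,"ax":0,"ay":0,"az":0,"jaw":0.8},{"tx":0,"ty":0,"tz":0,"ax":0,"ay":0,"az":0,"jaw":0.8}]'; python3 - <<'E'
from h import *
st(); im,w=cloud('side'); a=im[150:310,180:380]
x,y,z=w[...,0],w[...,1],w[...,2]
m=(x>530)&(x<650)&(y>-140)&(y<80)&(z>150)&(z<290)
Q=w[m]; print('lid pts',len(Q),Q[:,2].max()); 
vx,vy,x0,y0=cv2.fitLine(Q[:,[0,2]].astype(np.float32),cv2.DIST_HUBER,0,.01,.01).ravel(); print('angle',np.degrees(np.arctan2(abs(vy),abs(vx))),vx*vy)
m=(x>400)&(x<458)&(y>-25)&(y<50)&(z>55)&(z<160); Q=w[m]; print('hasp',len(Q),Q.min(0),Q.max(0))
im,_=viewer.get_image('top')
save('i.png',np.hstack([cv2.resize(a,(400,320)),cv2.resize(im[130:270,90:310],(400,320))]))
E
```

```text
t: 12.1
ee_pos: [448.4, -227.3, 360.5]
orientation: [2.22, -2.223, 0.0]
ft_force: [0.8, 0.3, 0.2]
width: 70.2
t 12.1 p [ 448.4 -227.3  360.5] 
R
 [[-0.001 -1.     0.   ]
 [-1.     0.001 -0.   ]
 [ 0.    -0.    -1.   ]] 
f [0.8 0.3 0.2] w 70.16097267179622 q [-0.493  0.098  1.74  -0.     1.304  1.08 ]
lid pts 963 264.7019310770546
angle 75.45068 -0.24315718
hasp 235 [432.99520969  -3.71842828  75.58498025] [457.37916118  35.2295227  142.00064075]
```

View pics/i.png

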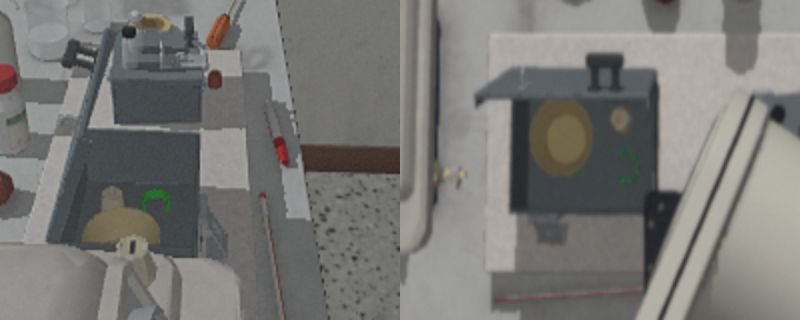

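```bash
python3 -c "
from h import *
print(ctrl.close_job())"
```

```text
the job is handed in; nothing more can be done
None
```

The wide chest is open and the job is handed in at about 12 s. I pinched the hasp tab by its sides and swung it over the front. Only once a picture showed it hanging there did I grip the pull by its ends and raise the lid.

**Last checks:**
- **Lid:** with the gripper off it, the lid stands at about 75° by a depth fit.
- **Hasp:** it hangs in front of the chest at x 433–457, z 76–142 mm, clear of the staple.
- **Robot:** the gripper is about 100 mm above everything it worked on, and the force reads about zero.
- **Narrow chest:** I never touched it, and in the last side picture its vials still stand.

Nothing failed in those checks. The highest wrist force I saw between moves was about 20 N. The first move command was refused because I had left out some keys; that did not move the arm.

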